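# Beaker into the V stop, spout over it

### The arm

A 6-joint arm with a two-finger parallel gripper is mounted at the origin on the work surface. World frame = base frame: x ahead of the robot, y to its left, z up, the work surface at z = 0. Lengths are in m, angles in rad, forces in N, time in s.
With the tool pointing down it reaches from about 0.25 to 0.8 m from the base axis. Payload 8.5 kg.
Tool frame: the origin (TCP) lies at the very end of the fingers, on their centre line; the grasp point (between the pads) lies 19 mm behind it; z points along the fingers, y is the line along which they close (so a half turn about z gives the same grasp; the last joint's range is limited). The gripper opens to 85 mm and grips with 20 to 120 N. Pads are 22 mm wide; open, the fingers measure 114 mm over their backs; the gripper's body (76 mm by 85 mm) begins 54 mm behind the grasp point. The pads swing forward as they close: fully open they stand 13 mm farther back than shut.
Start: joints at [-1.319, 0.238, -0.013, 1.319, 0, 1.571], TCP at [0.131, -0.508, 0.231] pointing down, gripper open.
Joint ranges: [-2.66, 2.66], [-1.03, 1.9], [-1.14, 1.46], [-1.82, 2.27], [-1.45, 1.34], [-3.14, 3.14]. Speed limits (rad/s): [2.22, 2.22, 2.79, 3.14, 3.14, 3.14].

### API

Orientations are given as a 3x3 rotation matrix whose columns are the frame's x, y, z axes.
In Python, from cell import readout, cams, r gives the robot as it stands.
- The arm moves only by the tool drive_tool, never from a script. Its argument "motion" is a list of rows, each a list of 7 numbers: the shift along the tool's x, y, z in m, then the turn, a rotation vector about the tool's x, y, z in rad, then the gripper command: -1 is shut, 1 is fully open, values between are in proportion. In form: [[x, y, z, wx, wy, wz, hand], ...]. A call has 1 to 20 rows; each row is the pose to reach, as a shift and turn from the pose commanded when the call began, along the tool's axes at that moment; what a row does not reach only later rows make up. A row lasts 1/12 s, in which the tool goes at most 41.7 mm and 7.16 degrees, less where a joint would pass 70% of its speed; a pose out of reach is approached as far as the arm can. A call with a gripper value outside its range is refused whole. The fingers move at their own pace and stop on an object; "squeeze" is the grip in N (left out, the last holds). Time passes only in rows, so rows that repeat a pose let the fingers close. It gives the time, the measured TCP pose, the force, the opening and the grip force at its end, in the units of the state.
- readout.get_obs(): the state, without advancing time (a new reading comes with each control period).
- cams.snapshot(name): name is "side" or "top"; returns (picture, depth): 400x640x3 uint8, red, green, blue; 400x640 float32, m along the optical axis (not along the pixel's ray), 0 where there is no reading.
- cams.calibration(name): a dict with "intrinsics" (3x3 intrinsics, pixels), "R" (3x3) and "t" (3): a world point X has camera coordinates R X + t. Camera axes: x right, y down, z forward; pixel columns grow to the right and rows downward; lengths in m; the calibration is good to about 2 mm. A picture is of the moment at which its call begins. calibration takes no time and is no camera call.
- r.close_job(): hands the job in; it is judged then, once.
The state is a dict: "time_s": time; "joint_positions": joint angles; "dq": joint speeds; "joint_efforts": joint torques, N m; "tcp_pos": TCP position; "tool_rot": TCP orientation; "ft_force": force on the tool from outside, world axes, zero at the start; "wrist_torque": the same for the moment, N m; "width": finger opening in m; "gripper_force": force on a finger pad.
Only numpy, scipy, OpenCV 4.12 (cv2) and the standard library are available. Lean on these libraries where they do the work, as an engineer would, in place of code of your own. Each camera call takes 0.05 s, during which the arm holds its last target. There are 200 camera calls.

### The job

At the dosing station, push the steel beaker along the bench into the blue V-shaped stop until it touches both walls. Then nudge the swivel spout round with a fingertip so that its nozzle stands over the middle of the beaker, and draw back. Do not grasp or lift anything, keep the beaker upright, and leave the other things where they are.

Things in the scene. Friction and masses are not known exactly. Their poses are not given: they have to be found in the camera images.
- station: Dosing station, fixed. Origin: the seat, on the bench, where the beaker's centre stands when it touches both walls. z up; +x points from the V's open mouth to its closed end (yaw within 0.3 of world x). Two blue walls 30 mm high, 8 thick, 45 deg either side of +x, inner faces 36 mm from the origin, inner edges ending at x = 4, y = +-47 mm. Spout column (18 thick, foot 80 wide) at x = 110, y = 0.
- hinge (a point): Point on the vertical axis of the swivel spout, on top of the column, 185 mm above the bench, at mid height of the spout's bar. A blue hub of radius 15 mm surrounds it, up to 203 mm.
- spout_tip (a point): Lower end of the orange nozzle that hangs from the free end of the spout: 110 mm from the hinge axis, 125 mm above the bench (the beaker passes under it). The spout is a level white bar 12 mm wide and 18 mm high, 176 to 194 mm above the bench, reaching 116 mm from the axis. Space at both its sides is free at that height: a fingertip from above can push its side.
- spout (a joint): Spout angle, rad, about the vertical hinge axis. 0: bar along the station's -x, nozzle over the seat. Positive is anticlockwise from above: at 1.57 the bar points along the station's -y. Parked at 1.1 to 1.7 at the start. Turns from -1.0 to 2.0, no stop or notch at 0; light friction (0.06 N m, about 0.7 N at 85 mm) keeps it where it is left.
- beaker: Plain round stainless-steel beaker, empty, open-topped, no handle: 72 mm outer diameter, 75 mm tall, 3 mm wall, about 0.2 kg. Origin at the centre of its underside, z up. It stands on the bench before the mouth of the V, 100 to 150 mm from the seat, and slides; the straight way from there to the seat is free.
- china_beaker: Bystander, loose, to be left alone: white porcelain beaker, 68 wide, 85 tall (mm). Origin at the centre of its underside.
- amber_bottle: Bystander, loose, to be left alone: brown glass bottle with white cap, 60 wide, 125 tall (mm). Origin at the centre of its underside.
- sample_jar: Bystander, loose, to be left alone: small white jar with red cap, 48 wide, 55 tall (mm). Origin at the centre of its underside.
- weight: Bystander, loose, to be left alone: brass weight, 36 wide, 42 tall (mm). Origin at the centre of its underside.
- spatula: Bystander, loose, to be left alone: spatula lying flat, wooden handle, 280 long, 65 wide (mm). Origin near the middle of its length.
- white_bottle: Bystander, loose, to be left alone: white plastic bottle with blue cap, 64 wide, 150 tall (mm). Origin at the centre of its underside.
- mortar: Bystander, loose, to be left alone: white ceramic bowl, 84 wide, 50 tall (mm). Origin at the centre of its underside.
Not all that is in view belongs to the job. Leave any green look-alike of the beaker alone. Leave any green look-alike of the station alone.

How it is judged:
On the way, in this order (a step that is already met when the one before it is completed fails the run):
1. the beaker stands in the V stop against both walls (horizontal distance between beaker and station below 0.005 m and height (world z) of beaker below 0.004 m and angle between beaker's own z axis and vertical below 0.06 rad and linear speed of beaker below 0.01 m/s), for 0.2 s.
2. the nozzle stands over the middle of the beaker (horizontal distance between beaker and station below 0.005 m and height (world z) of beaker below 0.004 m and angle between beaker's own z axis and vertical below 0.06 rad and horizontal distance between spout_tip and beaker below 0.015 m), for 0.2 s.
At the end, for the whole second after the job is handed in: The steel beaker stands upright on the bench within 5 mm of the seat (against both walls of the V), the nozzle tip is within 15 mm, seen from above, of the beaker's axis, and both are at rest (all of step 2 and linear speed of beaker below 0.01 m/s and velocity of joint spout between -0.05 and 0.05 rad/s); the robot touches nothing.
It fails at once if the steel beaker is lifted off the bench (over 12 mm) or tipped (over 15 deg) (height (world z) of beaker above 0.012 m or angle between beaker's own z axis and vertical above 0.26 rad).
It fails at once if another object is moved by more than 20 mm (distance of any of china_beaker, amber_bottle, sample_jar, weight, spatula, white_bottle, mortar from where it was at the start of the episode above 0.02 m).
It also fails if it takes over 64 s, if anything falls off the work surface, if the arm or the gripper's body presses on something with over 40 N, if the wrist force passes 120 N, or if a joint passes its speed limit or range.

## Working session

There is one attempt and no reset: what is moved stays moved. The work goes in short steps, Python scripts to look and compute and a tool call to move; the robot and the scene stay as the last step left them, time stands still between calls to the robot, and variables do not carry over. Pictures are saved under pics/ and viewed, at most 10 in all, crops included, and the job is handed in when it is done.

Besides the shell and the picture viewer there is one more tool, called after "Request:" as a command line: name --pt "numbers of a row" for each row, then --argument value for the rest. drive_tool: Moves the arm, as the interface text tells. Its arguments: {"type":"object","properties":{"motion":{"type":"array","items":{"type":"array","items":{"type":"number"}}},"squeeze":{"type":"number"}},"required":["motion"]}

```bash
mkdir -p pics; python3 - <<'E'
from cell import readout,cams,r
import cv2,numpy as np
for n in("top","side"):
    p,d=cams.snapshot(n); cv2.imwrite(f"pics/{n}0.png",p[:,:,::-1]); np.save(f"pics/{n}0.npy",d)
    c=cams.calibration(n); print(n,c["intrinsics"],c["R"].round(3),c["t"].round(3))
o=readout.get_obs(); print(o["time_s"],o["tcp_pos"],o["tool_rot"].round(3) if hasattr(o["tool_rot"],'round') else o["tool_rot"],o["width"])
E
```

```text
top [[367.07481189   0.         318.68069188]
 [  0.         367.07481189 198.82405424]
 [  0.           0.           1.        ]] [[-0.013 -1.     0.012]
 [-0.984  0.011 -0.18 ]
 [ 0.18  -0.014 -0.984]] [-0.007  0.515  1.091]
side [[469.51036163   0.         318.61494827]
 [  0.         469.51036163 197.06224036]
 [  0.           0.           1.        ]] [[-0.935 -0.355  0.016]
 [-0.277  0.701 -0.657]
 [ 0.222 -0.618 -0.754]] [0.478 0.245 1.246]
0.1 [ 0.13072149 -0.50808449  0.23073538] [[ 0.968  0.249 -0.   ]
 [ 0.249 -0.968  0.001]
 [ 0.    -0.001 -1.   ]] 0.08527480018063233
```

View pics/top0.png

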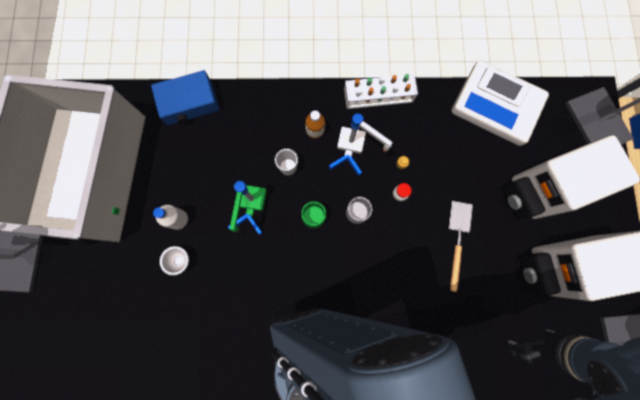

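View pics/side0.png

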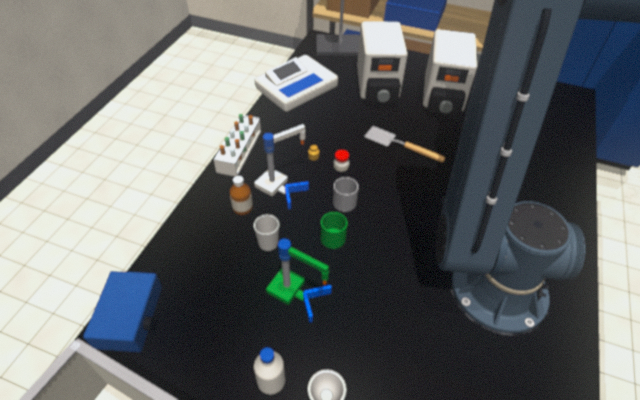

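Top view: the candidates for the steel beaker are the grey one at (359,209), the white porcelain one at (286,160) and the green look-alike at (313,214). The station candidates are the white foot with white spout at (351,138) and V at (345,160), against the green look-alike at (245,205). I choose the grey beaker (359,209) and the white-foot station. The parked spout points to the right, ending at (388,145). Next come a crop check and the measurement.

```bash
cat > h.py <<'E'
import numpy as np,cv2
from cell import cams
def cloud(n,d):
    c=cams.calibration(n);K=c["intrinsics"];v,u=np.mgrid[:400,:640]
    P=np.stack([(u-K[0,2])/K[0,0]*d,(v-K[1,2])/K[1,1]*d,d],-1)
    return (P-c["t"])@c["R"]
def proj(n,X):
    c=cams.calibration(n);X=np.atleast_2d(X)@c["R"].T+c["t"];q=X@c["intrinsics"].T
    return q[:,:2]/q[:,2:]
def circ(xy):
    A=np.c_[2*xy,np.ones(len(xy))];s=np.linalg.lstsq(A,(xy**2).sum(1),rcond=None)[0]
    return s[:2],np.sqrt(s[2]+s[0]**2+s[1]**2)
E
python3 - <<'E'
from h import *
ims=[]
for n,(a,b,c,e) in dict(top=(100,235,270,420),side=(120,255,225,375)).items():
    p=cv2.imread(f"pics/{n}0.png");d=np.load(f"pics/{n}0.npy");W=cloud(n,d)
    ims.append(cv2.resize(p[a:b,c:e],None,fx=2.66,fy=2.66,interpolation=cv2.INTER_CUBIC))
    hsv=cv2.cvtColor(p,cv2.COLOR_BGR2HSV);blue=cv2.inRange(hsv,(105,120,60),(130,255,255))>0
    roi=np.zeros_like(blue);roi[a:b,c:e]=1;ok=roi&(d>0)
    if n=="side": ok&=True
    Z=W[...,2];near=lambda x,y,R:np.hypot(W[...,0]-x,W[...,1]-y)<R
    w=W[ok&blue&(Z>.005)&(Z<.05)];hb=W[ok&blue&(Z>.15)];
    print(n,"wall",len(w),w.mean(0).round(3),w.min(0).round(3),w.max(0).round(3),"hub",len(hb),hb.mean(0).round(4))
    t=W[ok&blue&(Z>.026)&(Z<.036)];print(t.round(3)[:,:2].tolist() if len(t)<90 else len(t))
    bar=W[ok&~blue&(Z>.185)&(Z<.205)];print("bar",len(bar),bar.mean(0).round(4),bar.min(0).round(3),bar.max(0).round(3))
    u,v=(359,209) if n=="top" else (345,193)
    m=np.zeros_like(blue);m[v-22:v+22,u-20:u+20]=1
    rim=W[m&(d>0)&(Z>.069)&(Z<.082)];print("rim",len(rim),circ(rim[:,:2]),np.median(rim[:,2]))
    fl=W[m&(d>0)&(Z<.01)];print("bench z",np.median(fl[:,2]))
cv2.imwrite("pics/crop.png",np.hstack(ims))
E
```

```text
top wall 169 [ 0.636 -0.103  0.025] [ 0.602 -0.146  0.005] [ 0.661 -0.048  0.036] hub 138 [ 0.7103 -0.1188  0.1933]
109
bar 183 [ 0.6734 -0.1712  0.1931] [ 0.64  -0.213  0.186] [ 0.709 -0.127  0.199]
rim 93 (array([ 0.48008593, -0.13444964]), np.float64(0.03428697050751779)) 0.07442924281070099
bench z 0.000956262720306869
side wall 241 [ 0.63  -0.107  0.022] [ 0.573 -0.175  0.005] [0.663 0.065 0.035] hub 299 [0.6126 0.0534 0.1957]
110
bar 252 [ 0.619  -0.0506  0.1933] [ 0.474 -0.212  0.185] [0.726 0.215 0.204]
rim 145 (array([ 0.48205944, -0.09668818]), np.float64(0.05462542331876806)) 0.07353738748538283
bench z 0.0012397827281659334
```

View pics/crop.png

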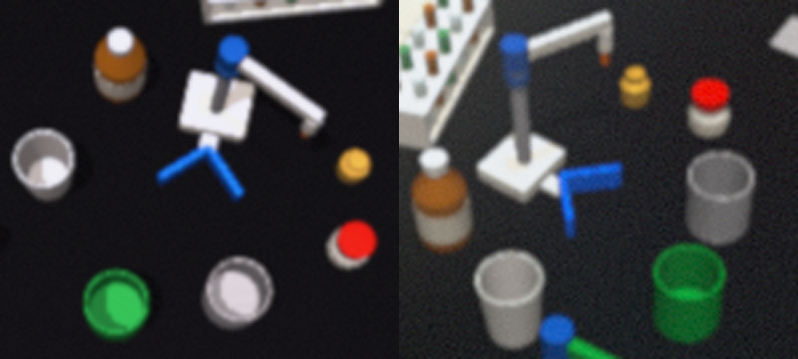

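The crop confirms it: the grey beaker with its rim at 74 mm stands before the mouth of the blue V on the white foot. The brass weight, red jar and china beaker lie clear of the line. Next I fit the station pose from both cameras.

```bash
python3 - <<'E'
from h import *
from scipy.optimize import least_squares
tops=[];hubs=[]
for n,(a,b,c,e) in dict(top=(145,178,325,366),side=(178,210,282,312)).items():
    p=cv2.imread(f"pics/{n}0.png");d=np.load(f"pics/{n}0.npy");W=cloud(n,d);Z=W[...,2]
    hsv=cv2.cvtColor(p,cv2.COLOR_BGR2HSV);blue=cv2.inRange(hsv,(105,120,60),(130,255,255))>0
    roi=np.zeros_like(blue);roi[a:b,c:e]=1
    t=W[roi&blue&(Z>.026)&(Z<.036)][:,:2]
    near=(np.hypot(W[...,0]-.71,W[...,1]+.119)<.03)&(d>0)
    h=W[near&blue&(Z>.197)&(Z<.21)][:,:2];H=h.mean(0)
    print(n,len(t),"hub",len(h),H.round(4))
    def res(q,t,H):
        cs,sn=np.cos(q[2]),np.sin(q[2]);R=np.array([[cs,-sn],[sn,cs]])
        l=(t-q[:2])@R; s=np.where(l[:,1]>0,1,-1)
        return np.r_[(l[:,0]+s*l[:,1])/2**.5-.04, 2*((H-q[:2])@R-[.11,0])]
    for k in (2,):
        f=least_squares(res,[.6,-.1,.0],args=(t,H),loss="soft_l1",f_scale=.003);print(" fit",f.x.round(4),"hub resid",f.fun[-2:].round(4),"rms",np.sqrt((f.fun[:-2]**2).mean()).round(4))
        f2=least_squares(lambda q:res(q,t,H)[:-2],f.x,loss="soft_l1",f_scale=.003);print(" wallonly",f2.x.round(4))
    tops.append(t);hubs.append(H)
    bar=W[(d>0)&~blue&(Z>.185)&(Z<.2)&(np.hypot(W[...,0]-.71,W[...,1]+.119)<.125)];
    bar=bar[bar[:,1]<-.12]
    dd=bar[:,:2]-bar[:,:2].mean(0);v=np.linalg.svd(dd,full_matrices=0)[2][0];v*=np.sign(-v[1]);print(" bar dir",v.round(3),np.arctan2(v[1],v[0]), "mean",bar.mean(0).round(4),len(bar))
    for nm,(x,y) in dict(wt=(.63,-.24)).items(): pass
    for col in ("others",):
        m=(d>0)&(Z>.012)&(Z<.15)&(W[...,0]>.35)&(W[...,0]<.75)&(W[...,1]>-.4)&(W[...,1]<.1)
        k,lab,st,ce=cv2.connectedComponentsWithStats(m.astype(np.uint8))
        for i in range(1,k):
            if st[i,4]>25: w=W[lab==i];print("  obj",w.mean(0).round(3),w.min(0).round(3),w.max(0).round(3))
p=cv2.imread("pics/side0.png");d=np.load("pics/side0.npy");W=cloud("side",d)
m=(d>0)&(abs(W[...,2]-.074)<.005)&(np.hypot(W[...,0]-.48,W[...,1]+.134)<.05);print("side rim",circ(W[m][:,:2]))
E
```

```text
top 109 hub 93 [ 0.7132 -0.1202]
 fit [ 0.6071 -0.0956 -0.2312] hub resid [-0.0023  0.0007] rms 0.0025
 wallonly [ 0.6072 -0.0956 -0.2369]
 bar dir [-0.619 -0.785] -2.2382194586821327 mean [ 0.6734 -0.1712  0.1931] 183
  obj [ 0.738 -0.002  0.071] [ 0.727 -0.03   0.013] [0.75  0.025 0.129]
  obj [ 0.712 -0.121  0.031] [ 0.678 -0.166  0.013] [ 0.749 -0.076  0.147]
  obj [0.638 0.078 0.056] [0.599 0.055 0.012] [0.666 0.1   0.09 ]
  obj [ 0.637 -0.102  0.027] [ 0.602 -0.146  0.012] [ 0.664 -0.048  0.036]
  obj [ 0.637 -0.284  0.032] [ 0.623 -0.303  0.013] [ 0.657 -0.268  0.047]
  obj [ 0.537 -0.272  0.046] [ 0.516 -0.297  0.013] [ 0.562 -0.252  0.062]
  obj [ 0.482 -0.136  0.053] [ 0.444 -0.17   0.012] [ 0.515 -0.099  0.079]
  obj [0.47  0.005 0.055] [ 0.432 -0.029  0.013] [0.501 0.038 0.08 ]
side 110 hub 73 [ 0.7123 -0.1167]
 fit [ 0.6058 -0.094  -0.215 ] hub resid [-0.0022  0.0011] rms 0.0031
 wallonly [ 0.6058 -0.0941 -0.2279]
 bar dir [-0.606 -0.795] -2.222384492592878 mean [ 0.6724 -0.1679  0.1928] 169
  obj [ 0.637 -0.279  0.03 ] [ 0.621 -0.299  0.013] [ 0.655 -0.266  0.047]
  obj [ 0.536 -0.266  0.042] [ 0.514 -0.294  0.013] [ 0.563 -0.249  0.063]
  obj [ 0.712 -0.114  0.042] [ 0.676 -0.162  0.012] [ 0.75  -0.071  0.15 ]
  obj [0.738 0.009 0.067] [ 0.727 -0.023  0.012] [0.75  0.03  0.128]
  obj [ 0.478 -0.132  0.048] [ 0.442 -0.174  0.012] [ 0.514 -0.095  0.083]
  obj [ 0.632 -0.108  0.026] [ 0.601 -0.148  0.012] [ 0.663 -0.045  0.035]
  obj [0.465 0.008 0.048] [ 0.43  -0.031  0.012] [0.502 0.044 0.081]
  obj [0.637 0.071 0.058] [0.597 0.054 0.015] [0.665 0.1   0.093]
side rim (array([ 0.47850457, -0.13362925]), np.float64(0.03418755188757733))
```

Request:
drive_tool --pt "0.367 -0.292 0 0 0 0.252 0.18" --pt "0.367 -0.292 0 0 0 0.252 0.18" --pt "0.367 -0.292 0 0 0 0.252 0.18" --pt "0.367 -0.292 0 0 0 0.252 0.18" --pt "0.367 -0.292 0 0 0 0.252 0.18" --pt "0.367 -0.292 0 0 0 0.252 0.18" --pt "0.367 -0.292 0 0 0 0.252 0.18" --pt "0.367 -0.292 0 0 0 0.252 0.18" --pt "0.367 -0.292 0 0 0 0.252 0.18" --pt "0.367 -0.292 0 0 0 0.252 0.18" --pt "0.367 -0.292 0 0 0 0.252 0.18" --pt "0.367 -0.292 0 0 0 0.252 0.18" --pt "0.367 -0.292 0 0 0 0.252 0.18" --pt "0.367 -0.292 0 0 0 0.252 0.18"

```text
time_s: 1.27
tcp_pos: [0.4136, -0.1334, 0.2309]
tool_rot: [[1.0, 0.003, -0.001], [0.003, -1.0, 0.0], [-0.001, -0.0, -1.0]]
ft_force: [-0.6, 0.3, -0.2]
width: 0.0502
gripper_force: 0.0
```

Request:
drive_tool --pt "0 0.001 0.04 0 0 0 0.18" --pt "0 0.001 0.08 0 0 0 0.18" --pt "0 0.001 0.12 0 0 0 0.18" --pt "0 0.001 0.15 0 0 0 0.18" --pt "0 0.001 0.17 0 0 0 0.18" --pt "0 0.001 0.19 0 0 0 0.18" --pt "0 0.001 0.205 0 0 0 0.18" --pt "0 0.001 0.214 0 0 0 0.18" --pt "0 0.001 0.214 0 0 0 0.18" --pt "0 0.001 0.214 0 0 0 0.18"

```text
time_s: 2.1
tcp_pos: [0.4125, -0.1359, 0.0172]
tool_rot: [[1.0, -0.002, -0.001], [-0.002, -1.0, 0.0], [-0.001, -0.0, -1.0]]
ft_force: [-0.1, -0.1, -0.6]
width: 0.0504
gripper_force: 0.0
```

Request:
drive_tool --pt "0.008 0 0 0 0 0 0.18" --pt "0.015 0 0 0 0 0 0.18" --pt "0.021 0 0 0 0 0 0.18" --pt "0.026 0 0 0 0 0 0.18" --pt "0.031 0 0 0 0 0 0.18" --pt "0.035 -0.002 0 0 0 0 0.18" --pt "0.04 -0.004 0 0 0 0 0.18" --pt "0.045 -0.006 0 0 0 0 0.18" --pt "0.05 -0.008 0 0 0 0 0.18" --pt "0.055 -0.01 0 0 0 0 0.18" --pt "0.06 -0.0125 0 0 0 0 0.18" --pt "0.065 -0.015 0 0 0 0 0.18" --pt "0.07 -0.017 0 0 0 0 0.18" --pt "0.075 -0.019 0 0 0 0 0.18" --pt "0.08 -0.0215 0 0 0 0 0.18" --pt "0.085 -0.024 0 0 0 0 0.18" --pt "0.09 -0.026 0 0 0 0 0.18" --pt "0.095 -0.028 0 0 0 0 0.18" --pt "0.1 -0.0305 0 0 0 0 0.18" --pt "0.1 -0.0305 0 0 0 0 0.18"

```text
time_s: 3.77
tcp_pos: [0.5148, -0.1043, 0.0174]
tool_rot: [[1.0, 0.0, 0.001], [0.0, -1.0, 0.0], [0.001, -0.0, -1.0]]
ft_force: [-0.5, 0.6, -0.5]
width: 0.0507
gripper_force: 0.0
```

```bash
python3 - <<'E'
from h import *
p,d=cams.snapshot("side");cv2.imwrite("pics/side1.png",cv2.resize(p[100:280,200:440,::-1],None,fx=2.5,fy=2.5))
p,d=cams.snapshot("top");cv2.imwrite("pics/top1.png",cv2.resize(p[90:250,260:440,::-1],None,fx=3,fy=3))
E
```

```text
(no output)
```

View pics/side1.png

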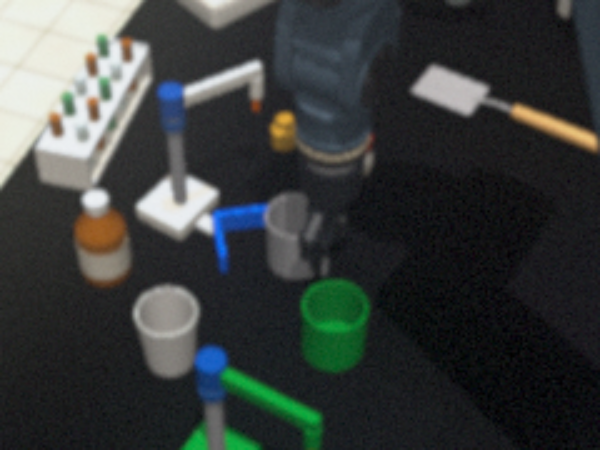

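The picture shows the beaker, at (292,235) in the crop, upright in the finger cradle and at the V's mouth; everything else is unmoved. I push on, turning onto the station axis at the end.

Request:
drive_tool --pt "0.005 -0.0025 0 0 0 0 0.18" --pt "0.01 -0.005 0 0 0 0 0.18" --pt "0.015 -0.0075 0 0 0 0 0.18" --pt "0.02 -0.01 0 0 0 0 0.18" --pt "0.025 -0.0125 0 0 0 0 0.18" --pt "0.029 -0.0145 0 0 0 0 0.18" --pt "0.033 -0.014 0 0 0 0 0.18" --pt "0.037 -0.013 0 0 0 0 0.18" --pt "0.041 -0.012 0 0 0 0 0.18" --pt "0.044 -0.0113 0 0 0 0 0.18" --pt "0.047 -0.0106 0 0 0 0 0.18" --pt "0.047 -0.0106 0 0 0 0 0.18"

```text
time_s: 4.87
tcp_pos: [0.5612, -0.0944, 0.0173]
tool_rot: [[1.0, -0.0, 0.001], [-0.0, -1.0, -0.0], [0.001, 0.0, -1.0]]
ft_force: [-0.5, 0.5, -0.7]
width: 0.0507
gripper_force: 0.0
```

```bash
cat > meas.py <<'E'
from h import *
from cell import readout
import sys
for n in("top","side"):
    p,d=cams.snapshot(n);W=cloud(n,d)
    bgr=p[:,:,::-1].copy();cv2.imwrite(f"pics/{sys.argv[1]}_{n}.png",cv2.resize(bgr[90:250,240:440],None,fx=3,fy=3))
    hsv=cv2.cvtColor(bgr,cv2.COLOR_BGR2HSV);Z=W[...,2];far=np.hypot(W[...,0]-.6,W[...,1]+.095)
    m=(d>0)&(hsv[...,1]<70)&(hsv[...,2]>70)&(abs(Z-.074)<.006)&(far<.06);q=W[m][:,:2]
    from scipy.optimize import least_squares
    f=least_squares(lambda c:np.hypot(*(q-c).T)-.0345,[.6,-.095],loss="soft_l1",f_scale=.002)
    print(n,len(q),"beaker",f.x.round(4),"rms",np.sqrt((f.fun**2).mean()).round(4))
    m=(d>0)&(hsv[...,1]<60)&(hsv[...,2]>90)&(Z>.186)&(Z<.2)&(np.hypot(W[...,0]-.7137,W[...,1]+.1195)<.125)&(np.hypot(W[...,0]-.7137,W[...,1]+.1195)>.03);b=W[m][:,:2]-[.7137,-.1195]
    if len(b)>20: a=np.arctan2(b[:,1],b[:,0])%(2*np.pi);print("  spout",(np.median(a)-2.914).round(3),len(b))
o=readout.get_obs();print(o["time_s"],np.round(o["tcp_pos"],4),np.round(o["ft_force"],1))
E
python3 meas.py a
```

```text
top 0 beaker [ 0.6   -0.095] rms nan
side 69 beaker [ 0.5998 -0.0928] rms 0.0017
  spout 1.064 78
4.9667 [ 0.5607 -0.0943  0.0172] [-1.4  0.3 -0.2]meas.py:11: RuntimeWarning: Mean of empty slice.
  print(n,len(q),"beaker",f.x.round(4),"rms",np.sqrt((f.fun**2).mean()).round(4))
  ret = ret.dtype.type(ret / rcount)
```

Request:
drive_tool --pt "0.001 0.0002 0 0 0 0 0.18" --pt "0.002 0.0004 0 0 0 0 0.18" --pt "0.003 0.0007 0 0 0 0 0.18" --pt "0.004 0.0009 0 0 0 0 0.18" --pt "0.005 0.0011 0 0 0 0 0.18" --pt "0.006 0.0013 0 0 0 0 0.18" --pt "0.006 0.0013 0 0 0 0 0.18"

```text
time_s: 5.55
tcp_pos: [0.5667, -0.0954, 0.0173]
tool_rot: [[1.0, -0.0, 0.0], [-0.0, -1.0, 0.0], [0.0, -0.0, -1.0]]
ft_force: [-2.2, -0.4, 1.6]
width: 0.0501
gripper_force: 0.2
```

Request:
drive_tool --pt "0.0007 0.0002 0 0 0 0 0.18" --pt "0.0013 0.0003 0 0 0 0 0.18" --pt "0.002 0.0005 0 0 0 0 0.18" --pt "0.002 0.0005 0 0 0 0 0.18"

```text
time_s: 5.88
tcp_pos: [0.5687, -0.0959, 0.0173]
tool_rot: [[1.0, -0.0, 0.0], [-0.0, -1.0, 0.0], [0.0, -0.0, -1.0]]
ft_force: [-2.5, 0.3, 0.7]
width: 0.0508
gripper_force: 0.3
```

Request:
drive_tool --pt "0.0007 0.0002 0 0 0 0 0.18" --pt "0.0013 0.0003 0 0 0 0 0.18" --pt "0.002 0.0005 0 0 0 0 0.18" --pt "0.002 0.0005 0 0 0 0 0.18"

```text
time_s: 6.22
tcp_pos: [0.5697, -0.0963, 0.0172]
tool_rot: [[1.0, -0.0, -0.001], [-0.0, -1.0, 0.0], [-0.001, -0.0, -1.0]]
ft_force: [-7.0, 0.7, 4.8]
width: 0.0504
gripper_force: 0.7
```

```bash
python3 meas.py b 2>/dev/null
```

```text
top 0 beaker [ 0.6   -0.095] rms nan
side 78 beaker [ 0.6081 -0.0946] rms 0.0019
  spout 1.078 68
6.3167 [ 0.5698 -0.0963  0.0172] [-5.   0.6  4.4]
```

Request:
drive_tool --pt "0.0007 0.0002 0 0 0 0 0.18" --pt "0.0015 0.0003 0 0 0 0 0.18" --pt "0.0015 0.0003 0 0 0 0 0.18" --pt "0.0015 0.0003 0 0 0 0 0.18"

```text
time_s: 6.65
tcp_pos: [0.57, -0.0964, 0.0171]
tool_rot: [[1.0, -0.0, -0.003], [-0.0, -1.0, 0.001], [-0.003, -0.001, -1.0]]
ft_force: [-9.9, 1.6, 6.5]
width: 0.0502
gripper_force: 1.6
```

The push force has risen with no further motion and lies along the station axis, so both walls are touched. I back off, rise and measure.

Request:
drive_tool --pt "-0.003 0 0 0 0 0 0.18" --pt "-0.01 0.002 0 0 0 0 0.18" --pt "-0.025 0.004 0 0 0 0 0.18" --pt "-0.05 0.004 0 0 0 0 0.18" --pt "-0.08 0.004 0 0 0 0 0.18" --pt "-0.1 0.004 0 0 0 0 0.18" --pt "-0.1 0.004 -0.04 0 0 0 -1" --pt "-0.1 0.004 -0.08 0 0 0 -1" --pt "-0.1 0.004 -0.12 0 0 0 -1" --pt "-0.15 0.004 -0.16 0 0 0 -1" --pt "-0.19 0.004 -0.2 0 0 0 -1" --pt "-0.23 0.004 -0.24 0 0 0 -1" --pt "-0.23 0.004 -0.25 0 0 0 -1" --pt "-0.23 0.004 -0.25 0 0 0 -1" --pt "-0.23 0.004 -0.25 0 0 0 -1"

```text
time_s: 7.9
tcp_pos: [0.3414, -0.1012, 0.2708]
tool_rot: [[1.0, -0.001, 0.007], [-0.001, -1.0, -0.002], [0.007, 0.002, -1.0]]
ft_force: [0.3, -0.8, -0.5]
width: -0.0
gripper_force: 0.0
```

```bash
python3 meas.py c
```

```text
top 75 beaker [ 0.6066 -0.0955] rms 0.0013
  spout 1.131 149
side 129 beaker [ 0.6055 -0.0944] rms 0.0016
  spout 1.086 138
8.0 [ 0.3426 -0.101   0.2677] [ 0.3 -0.1 -0.8]
```

View pics/c_top.png

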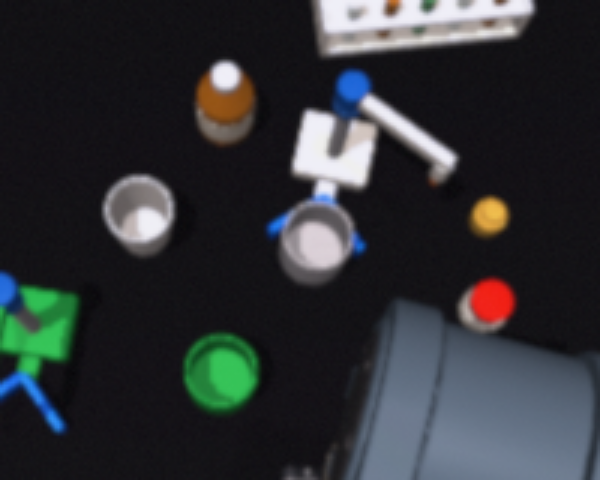

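The top view shows the beaker seated in the V at (316,240), with both wall ends visible. It measures 0.6061, -0.095, which is within 1 mm of the seat. The spout is still parked at 1.1, with its tip at (440,170). I now move the shut fingertip to the spout's outer side.

Request:
drive_tool --pt "0.04 0.01 0 0 0 0.1 -1" --pt "0.08 0.03 0 0 0 0.2 -1" --pt "0.12 0.05 0 0 0 0.3 -1" --pt "0.16 0.07 0 0 0 0.4 -1" --pt "0.2 0.09 0 0 0 0.5 -1" --pt "0.24 0.1 0 0 0 0.6 -1" --pt "0.28 0.109 0 0 0 0.68 -1" --pt "0.31 0.109 0 0 0 0.68 -1" --pt "0.34 0.109 0 0 0 0.68 -1" --pt "0.357 0.109 0 0 0 0.68 -1" --pt "0.357 0.109 0 0 0 0.68 -1" --pt "0.357 0.109 0 0 0 0.68 -1" --pt "0.357 0.109 0 0 0 0.68 -1"

```text
time_s: 9.08
tcp_pos: [0.5664, -0.3714, 0.2649]
tool_rot: [[0.828, -0.561, 0.017], [-0.561, -0.827, 0.032], [-0.004, -0.036, -0.999]]
ft_force: [-0.8, 0.3, 0.4]
width: -0.0004
gripper_force: 0.0
```

```bash
python3 -c "
from cell import readout
import numpy as np
o=readout.get_obs();print(o['time_s'],np.round(o['joint_positions'],3),np.round(o['dq'],2),np.round(o['tcp_pos'],4),np.round(o['ft_force'],1));print(np.round(o['tool_rot'],3))"; python3 meas.py d
```

```text
9.0833 [-0.597  0.516  0.497  1.556  0.036  3.141] [-0.03  0.1   0.2   0.09 -0.02  0.  ] [ 0.5664 -0.3714  0.2649] [-0.8  0.3  0.4]
[[ 0.828 -0.561  0.017]
 [-0.561 -0.827  0.032]
 [-0.004 -0.036 -0.999]]
top 77 beaker [ 0.6065 -0.0954] rms 0.0012
  spout 1.137 151
side 129 beaker [ 0.6053 -0.0945] rms 0.0016
  spout 1.082 142
9.1833 [ 0.5665 -0.3708  0.2657] [-0.3  1.1  0.2]
```

View pics/d_side.png

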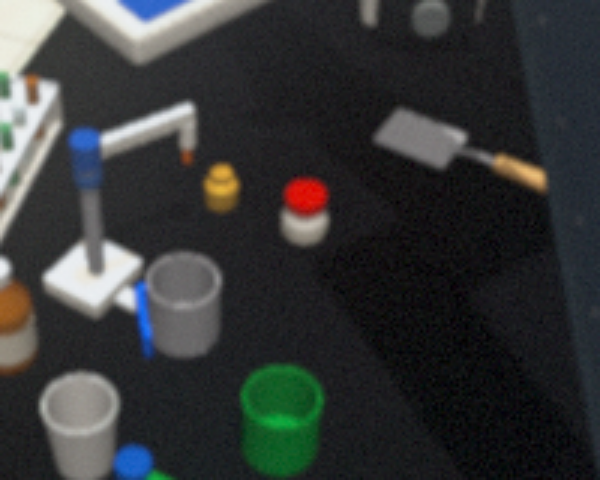

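The last joint hit its limit because turning that way was out of range; the scene is unchanged in the picture (spout still parked, tip at (187,155)). I will use the opposite yaw, with tool x along the push.

```bash
cat > go.py <<'E'
import numpy as np
from scipy.spatial.transform import Rotation as Ro
from cell import readout
H=np.array([.7137,-.1195])
def rel(x,y,z,yaw):
    o=readout.get_obs();R=np.array(o["tool_rot"]);c,s=np.cos(yaw),np.sin(yaw)
    T=np.array([[c,s,0],[s,-c,0],[0,0,-1]])
    return (R.T@(np.array([x,y,z])-o["tcp_pos"])).round(4).tolist()+Ro.from_matrix(R.T@T).as_rotvec().round(3).tolist()
def F(a,d,r=.08):
    th=2.914+a;u=np.array([np.cos(th),np.sin(th)]);t=np.array([np.sin(th),-np.cos(th)])
    return *(H+r*u-d*t),np.arctan2(t[1],t[0])
E
python3 -c "
from go import *
print(rel(.6,-.33,.27,.9))
print(F(1.12,.045))"
```

```text
[0.0049, -0.0527, -0.0024, -0.032, -0.025, -1.495]
(np.float64(0.6985331499278565), np.float64(-0.21002605513822595), np.float64(2.463203673205104))
```

Request:
drive_tool --pt "0.001 -0.01 -0.002 -0.03 -0.02 -0.12 -1" --pt "0.002 -0.02 -0.002 -0.03 -0.02 -0.24 -1" --pt "0.003 -0.03 -0.002 -0.03 -0.02 -0.36 -1" --pt "0.004 -0.04 -0.002 -0.03 -0.02 -0.48 -1" --pt "0.005 -0.053 -0.002 -0.03 -0.02 -0.6 -1" --pt "0.005 -0.053 -0.002 -0.03 -0.02 -0.72 -1" --pt "0.005 -0.053 -0.002 -0.03 -0.02 -0.84 -1" --pt "0.005 -0.053 -0.002 -0.03 -0.02 -0.96 -1" --pt "0.005 -0.053 -0.002 -0.03 -0.02 -1.08 -1" --pt "0.005 -0.053 -0.002 -0.03 -0.02 -1.2 -1" --pt "0.005 -0.053 -0.002 -0.03 -0.02 -1.32 -1" --pt "0.005 -0.053 -0.002 -0.03 -0.02 -1.44 -1" --pt "0.005 -0.053 -0.002 -0.032 -0.025 -1.495 -1" --pt "0.005 -0.053 -0.002 -0.032 -0.025 -1.495 -1" --pt "0.005 -0.053 -0.002 -0.032 -0.025 -1.495 -1"

```text
time_s: 10.43
tcp_pos: [0.5999, -0.3287, 0.2714]
tool_rot: [[0.622, 0.783, 0.001], [0.783, -0.622, -0.001], [-0.0, 0.002, -1.0]]
ft_force: [-0.9, 0.1, -0.2]
width: 0.0002
gripper_force: 0.0
```

```bash
python3 -c "
from go import *
x,y,w=F(1.12,.045)
print(rel(x,y,.27,w))"
```

```text
[0.1543, 0.0033, 0.0014, 0.001, 0.001, -1.564]
```

Request:
drive_tool --pt "0.01 0 0 0 0 -0.12 -1" --pt "0.03 0 0 0 0 -0.24 -1" --pt "0.05 0 0 0 0 -0.36 -1" --pt "0.07 0 0 0 0 -0.48 -1" --pt "0.09 0.001 0 0 0 -0.6 -1" --pt "0.11 0.002 0 0 0 -0.72 -1" --pt "0.13 0.003 0 0 0 -0.84 -1" --pt "0.145 0.003 0 0 0 -0.96 -1" --pt "0.154 0.003 0 0 0 -1.08 -1" --pt "0.154 0.003 0 0 0 -1.2 -1" --pt "0.154 0.003 0 0 0 -1.32 -1" --pt "0.154 0.003 0 0 0 -1.44 -1" --pt "0.154 0.003 0 0 0 -1.56 -1" --pt "0.154 0.003 0 0 0 -1.564 -1" --pt "0.154 0.003 0 0 0 -1.564 -1"

```text
time_s: 11.68
tcp_pos: [0.6978, -0.2104, 0.2712]
tool_rot: [[-0.776, 0.63, 0.001], [0.63, 0.776, -0.001], [-0.001, -0.0, -1.0]]
ft_force: [0.5, 0.4, -0.0]
width: -0.0
gripper_force: 0.0
```

```bash
python3 -c "
from go import *
x,y,w=F(1.12,.045)
print(rel(x,y,.179,w))"
```

```text
[-0.0002, 0.0007, 0.0922, -0.0, 0.001, -0.004]
```

Request:
drive_tool --pt "0 0.001 0.03 0 0 0 -1" --pt "0 0.001 0.06 0 0 0 -1" --pt "0 0.001 0.08 0 0 0 -1" --pt "0 0.001 0.092 0 0 0 -1" --pt "0 0.001 0.092 0 0 0 -1" --pt "0 0.001 0.092 0 0 0 -1"

```text
time_s: 12.18
tcp_pos: [0.6983, -0.2099, 0.179]
tool_rot: [[-0.777, 0.629, -0.0], [0.629, 0.777, -0.001], [-0.0, -0.001, -1.0]]
ft_force: [-0.4, 0.6, 1.2]
width: -0.0001
gripper_force: 0.0
```

```bash
python3 -c "
from go import *
for a,d in [(1.12,.04),(1.12,.034),(1.12,.028),(1.12,.022),(1.12,.018)]+[(a,.017) for a in np.linspace(1.06,.22,15)]:
  x,y,w=F(a,d);print(rel(x,y,.179,w))"
```

```text
[0.0047, 0.0, 0.0, -0.001, 0.0, -0.002]
[0.0107, 0.0, 0.0, -0.001, 0.0, -0.002]
[0.0167, 0.0, 0.0, -0.001, 0.0, -0.002]
[0.0227, -0.0, 0.0, -0.001, 0.0, -0.002]
[0.0267, -0.0, 0.0, -0.001, 0.0, -0.002]
[0.0325, -0.0009, -0.0, -0.001, 0.001, 0.058]
[0.0374, -0.0015, -0.0, -0.001, 0.001, 0.118]
[0.0423, -0.0018, -0.0, -0.001, 0.001, 0.178]
[0.0472, -0.0018, -0.0, -0.001, 0.001, 0.238]
[0.0521, -0.0015, -0.0, -0.001, 0.001, 0.298]
[0.057, -0.0009, -0.0, -0.001, 0.001, 0.358]
[0.0618, -0.0001, -0.0, -0.001, 0.001, 0.418]
[0.0666, 0.0011, -0.0, -0.001, 0.001, 0.478]
[0.0712, 0.0025, -0.0, -0.0, 0.001, 0.538]
[0.0758, 0.0042, -0.0, -0.0, 0.001, 0.598]
[0.0803, 0.0062, -0.0, -0.0, 0.001, 0.658]
[0.0847, 0.0085, -0.0, -0.0, 0.001, 0.718]
[0.0889, 0.011, -0.0, -0.0, 0.001, 0.778]
[0.0929, 0.0138, -0.0, -0.0, 0.001, 0.838]
[0.0968, 0.0168, -0.0, -0.0, 0.001, 0.898]
```

Request:
drive_tool --pt "0.005 0 0 0 0 0 -1" --pt "0.011 0 0 0 0 0 -1" --pt "0.017 0 0 0 0 0 -1" --pt "0.023 0 0 0 0 0 -1" --pt "0.027 0 0 0 0 0 -1" --pt "0.0325 -0.001 0 0 0 0.06 -1" --pt "0.0375 -0.0015 0 0 0 0.12 -1" --pt "0.0425 -0.002 0 0 0 0.18 -1" --pt "0.047 -0.002 0 0 0 0.24 -1" --pt "0.052 -0.0015 0 0 0 0.3 -1" --pt "0.057 -0.001 0 0 0 0.36 -1" --pt "0.062 0 0 0 0 0.42 -1" --pt "0.0665 0.001 0 0 0 0.48 -1" --pt "0.071 0.0025 0 0 0 0.54 -1" --pt "0.076 0.004 0 0 0 0.6 -1" --pt "0.08 0.006 0 0 0 0.66 -1" --pt "0.0845 0.0085 0 0 0 0.72 -1" --pt "0.089 0.011 0 0 0 0.78 -1" --pt "0.093 0.014 0 0 0 0.84 -1" --pt "0.093 0.014 0 0 0 0.84 -1"

```text
time_s: 13.85
tcp_pos: [0.6345, -0.14, 0.1797]
tool_rot: [[-0.051, 0.999, 0.002], [0.999, 0.051, -0.001], [-0.001, 0.002, -1.0]]
ft_force: [-0.5, -0.9, -0.3]
width: -0.0001
gripper_force: 0.0
```

```bash
python3 meas.py e; python3 -c "
from go import *
for a in (.22,.16,.11,.07,.04,.02,0):
  x,y,w=F(a,.017);print(a,rel(x,y,.179,w))"
```

```text
top 16 beaker [ 0.606  -0.0959] rms 0.0011
side 133 beaker [ 0.6051 -0.0943] rms 0.0015
  spout 0.211 166
13.95 [ 0.6348 -0.1406  0.1794] [-0.3 -0.5  0.2]
0.22 [0.0048, -0.0009, 0.0004, 0.001, 0.001, 0.063]
0.16 [0.0097, -0.0015, 0.0004, 0.001, 0.001, 0.123]
0.11 [0.0137, -0.0017, 0.0004, 0.001, 0.001, 0.173]
0.07 [0.017, -0.0018, 0.0004, 0.002, 0.001, 0.213]
0.04 [0.0195, -0.0018, 0.0004, 0.002, 0.001, 0.243]
0.02 [0.0211, -0.0017, 0.0004, 0.002, 0.001, 0.263]
0 [0.0227, -0.0016, 0.0004, 0.002, 0.001, 0.283]
```

View pics/e_side.png

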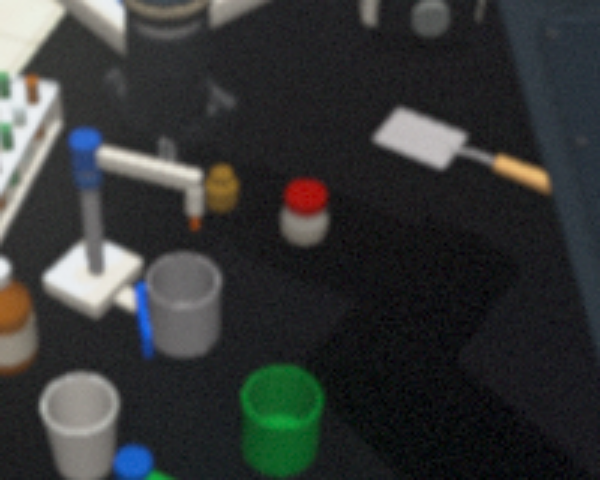

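The spout has followed to about 0.22 (nozzle at (195,220) in the crop), leading my model by about 0.05. The beaker is still seated. I make the last slow push.

Request:
drive_tool --pt "0.003 -0.0005 0 0 0 0.04 -1" --pt "0.006 -0.001 0 0 0 0.08 -1" --pt "0.009 -0.0015 0 0 0 0.12 -1" --pt "0.012 -0.0015 0 0 0 0.15 -1" --pt "0.0145 -0.0015 0 0 0 0.18 -1" --pt "0.0165 -0.0015 0 0 0 0.21 -1" --pt "0.018 -0.0015 0 0 0 0.23 -1" --pt "0.018 -0.0015 0 0 0 0.23 -1" --pt "0.018 -0.0015 0 0 0 0.23 -1"

```text
time_s: 14.7
tcp_pos: [0.6324, -0.123, 0.1791]
tool_rot: [[0.174, 0.985, 0.001], [0.985, -0.174, -0.001], [-0.001, 0.001, -1.0]]
ft_force: [-0.7, 0.0, -0.7]
width: -0.0
gripper_force: 0.0
```

```bash
python3 meas.py f
```

```text
top 0 beaker [ 0.6   -0.095] rms nan
side 133 beaker [ 0.6053 -0.0944] rms 0.0019
  spout 0.02 164
14.8 [ 0.6325 -0.123   0.179 ] [-0.4  0.   0.4]meas.py:11: RuntimeWarning: Mean of empty slice.
  print(n,len(q),"beaker",f.x.round(4),"rms",np.sqrt((f.fun**2).mean()).round(4))
  ret = ret.dtype.type(ret / rcount)
```

Request:
drive_tool --pt "-0.01 0 0 0 0 0 -1" --pt "-0.03 0 0 0 0 0 -1" --pt "-0.06 0 0 0 0 0 -1" --pt "-0.08 0 -0.02 0 0 0 -1" --pt "-0.1 0 -0.05 0 0 0 -1" --pt "-0.13 0 -0.08 0 0 0 -1" --pt "-0.16 -0.02 -0.09 0 0 0 -1" --pt "-0.2 -0.04 -0.09 0 0 0 -1" --pt "-0.22 -0.06 -0.09 0 0 0 -1" --pt "-0.24 -0.1 -0.09 0 0 0 -1" --pt "-0.24 -0.1 -0.09 0 0 0 -1" --pt "-0.24 -0.1 -0.09 0 0 0 -1" --pt "-0.24 -0.1 -0.09 0 0 0 -1" --pt "-0.24 -0.1 -0.09 0 0 0 -1"

```text
time_s: 15.97
tcp_pos: [0.4924, -0.3416, 0.2693]
tool_rot: [[0.175, 0.985, 0.002], [0.985, -0.175, -0.001], [-0.001, 0.002, -1.0]]
ft_force: [-0.1, -0.6, -1.0]
width: 0.0001
gripper_force: 0.0
```

```bash
python3 meas.py g; python3 - <<'E'
import cv2,numpy as np
a=cv2.imread("pics/g_top.png");b=cv2.imread("pics/g_side.png");cv2.imwrite("pics/g.png",np.hstack([a[:,:400],b[:,:400]]))
E
```

```text
top 76 beaker [ 0.6065 -0.0955] rms 0.0012
  spout 0.058 131
side 125 beaker [ 0.6052 -0.0948] rms 0.0017
  spout 0.011 153
16.0667 [ 0.4927 -0.3412  0.269 ] [-0.4 -0.  -0.8]
```

View pics/g.png

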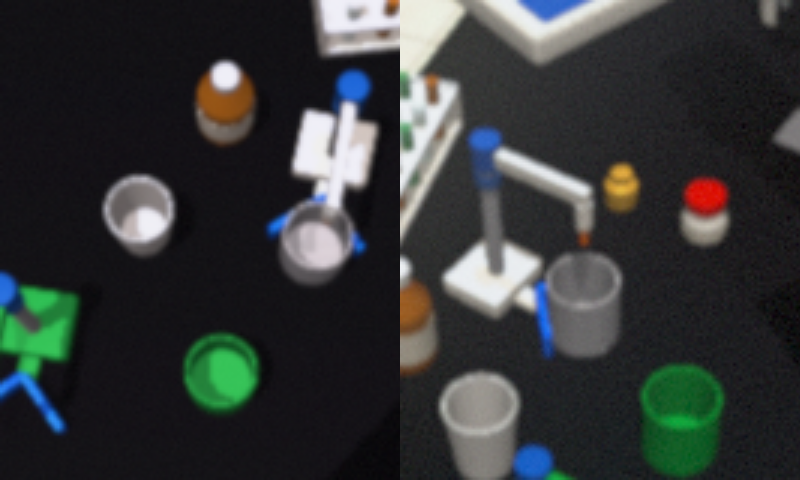

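Both views show the nozzle over the beaker's middle: the bar runs from (352,85) to (333,205) in the top view, and the nozzle at (583,238) is over the rim centre in the side view. The angle error is about 0.035 rad, or 4 mm at the nozzle. The beaker is seated and the bystanders are untouched, so I hand in.

```bash
python3 -c "
from cell import r
print(r.close_job())"
```

```text
the job is handed in; nothing more can be done
None
```

The job is handed in, with no verdict shown: by camera the steel beaker is seated in the V stop within about 1 mm, the nozzle is about 4 mm off its axis (15 mm allowed), the arm is drawn back, and nothing else in view was disturbed.

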